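# Load two rollers into the check box and hold its lid open

## Robot

A 7-joint arm with a two-finger parallel gripper is mounted at the origin on the work surface; the furniture and walls round the work are solid. World frame = base frame: x ahead of the robot, y to its left, z up, the work surface at z = 0. Lengths are in m, angles in rad, forces in N, time in s.
With the tool pointing down it reaches from about 0.4 to 0.875 m from the base axis. Payload 19.3 kg.
Tool frame: the origin (TCP) lies at the very end of the fingers, on their centre line; the grasp point (between the pads) lies 19 mm behind it; z points along the fingers, y is the line along which they close (so a half turn about z gives the same grasp; the last joint's range is limited). The gripper opens to 85 mm and grips with 20 to 120 N. Pads are 22 mm wide; open, the fingers measure 114 mm over their backs; the gripper's body (76 mm by 85 mm) begins 54 mm behind the grasp point. The pads swing forward as they close: fully open they stand 13 mm farther back than shut.
Start: joints at [-1.182, 0.521, -0.036, 1.599, 0.021, 1.021, -0.113], TCP at [0.277, 0.56, 0.231] pointing down, gripper open.
Joint ranges: [-2.91, 2.91], [-0.3, 2.13], [-1.5, 1.42], [0.17, 2.43], [-1.26, 4.41], [0.16, 1.93], [-2.52, 2.52]. Speed limits (rad/s): [1.89, 1.89, 2.39, 2.39, 3.01, 3.01, 3.01].

## Interface

Orientations are given as [roll, pitch, yaw] about the fixed x, y, z axes, in that order (R = Rz(yaw) Ry(pitch) Rx(roll)).
In Python, from workcell import monitor, optics, job_done gives the robot as it stands.
- The arm moves only by the shell command python3 -m handwheel 'ROWS' [FORCE]. ROWS is JSON, a list of rows, each an object of numbers: "dx", "dy", "dz": the shift along the tool's x, y, z in cm; "wx", "wy", "wz": the turn, a rotation vector about the tool's x, y, z in rad; "claw": the opening in per cent of the stroke, from 0 (shut) to 100 (fully open). A call has 1 to 8 rows; each row shifts and turns the commanded pose from where the row before left it, along the tool's axes as they then stand; what a row does not reach is not made up. A row lasts 1/8 s, in which the tool goes at most 62.5 mm and 10.7 degrees, less where a joint would pass 70% of its speed; a pose out of reach is approached as far as the arm can. A call with a gripper value outside its range is refused whole. The fingers move at their own pace and stop on an object; FORCE is the grip in N (left out, the last holds). Time passes only in rows, so rows that do not move let the fingers close. It gives the time, the measured TCP pose, the force, the opening and the grip force at its end, in the units of the state.
- monitor.observe(): the state, without advancing time (a new reading comes with each control period).
- optics.grab_frame(name): name is "scene" or "top" or "wrist"; returns a dict with "frame" (480x640x3 uint8, blue, green, red), "fovy" (degrees; the focal length in pixels is half the picture's height over the tangent of half this angle, whatever the lens; pixels are square), "cx", "cy" (the principal point, pixels), "R" (3x3) and "t" (3): a world point X has camera coordinates R X + t. Camera axes: x right, y down, z forward; pixel columns grow to the right and rows downward; lengths in m; the calibration is good to about 2 mm. The wrist camera is an equidistant fisheye: a pixel r from the principal point sees the ray r / f radians off the axis. A picture is of the moment at which its call begins. There is no depth.
- job_done(): hands the job in; it is judged then, once.
Trained networks look in the newest picture that a camera, given by its name, has taken for a name from the list of things; names that differ only in an ending like _2 or _b are one class to them, and where a whole thing is asked for, a point or a joint stands for the part that bears it (a point fixed in the world has none). Each returns a list of dicts, best first, with "p" (0 to 1); they miss things now and then, are a little off and sometimes report something else, mostly with a low value. They report only what shows in the picture. A call takes as long as a camera call.
- optics.masks_of(name, camera): "region" (480x640 bool, what is visible of it) and "rect" ([left, top, width, height] in pixels, round what is visible of it).
The state is a dict: "clock": time; "qpos": joint angles; "qd": joint speeds; "joint_efforts": joint torques, N m; "position": TCP position; "tool_rot": TCP orientation; "force": force on the tool from outside, world axes, zero at the start; "moment": the same for the moment, N m; "grip_width": finger opening in m; "finger_force": force on a finger pad.
Only numpy, scipy, OpenCV 4.12 (cv2) and the standard library are available. Lean on these libraries where they do the work, as an engineer would, in place of code of your own. Each camera call takes 0.05 s, during which the arm holds its last target. There are 200 camera calls.

## Task

Load the two spare rollers for checking: pick up the small aluminium pan by its red handle, tip it so that both rollers slide out into the open front of the grey box, and stand the empty pan upright on the plywood board again and let go of it. Then take the black grip of the box's yellow self-closing lid, lift the lid to 60 degrees from shut (give or take 8) and finish while still holding it there with the gripper, so that the load can be inspected. Leave the other things where they are.

Things in the scene. Friction and masses are not known exactly. Their poses are not given: they have to be found in the camera images.
- pan_grip (a point): centre of the pan's red bridge handle: a flat-sided bar 14 mm thick (pan x), 20 mm high, 68 mm long (pan y), 70 mm above the pan's underside, over the pan's middle, with 24 mm free height between it and the pan's walls; 4 mm straps 60 mm apart hold its ends. Axes are the pan's: -x towards its open mouth, x towards its rear wall, z up
- pan_mouth (a point): middle of the pan's open mouth edge, 54 mm from the handle's centre along pan -x and 66 mm below it; axes as pan_grip
- pan: loose aluminium pan, 0.2 to 0.3 kg, 108 mm long (x), 60 mm wide, walls 36 mm high and 3 mm thick, open at its mouth (-x), where the last 18 mm of floor rise 2 mm; origin at the centre of its underside, z up. Its rollers slide out over the mouth once it is tipped, mouth down, by 30 to 45 degrees
- roller_a_centre (a point): centre of one grey steel grooved roller, 41 mm across and 26 mm high, 0.11 kg, standing on its face in the pan; z is its own axis
- roller_b_centre (a point): centre of the other, like roller, standing behind it in the pan
- board: plywood board fixed in the mouth of the big blue tote, carrying box, pan, tape roll and one feed wheel: 364 mm (x) by 562 mm (y); origin at the middle of its top, 178 mm above the robot's base. The tote's rim stands 6 mm above it all round
- check_box: grey steel box fixed to the board, 200 mm long (x), 150 mm wide (y), 65 mm high, walls 4 mm; origin at the centre of its underside. Its -x end, which faces the robot, is the open fill mouth; the lid covers the rear 112 mm. Under the mouth a fixed ramp slopes down to the rear from 25 mm below the front rim
- fill_mouth (a point): centre of the open fill mouth, level with the rim (65 mm above the board); the opening is about 81 mm long (box x) by 142 mm wide (box y); axes as check_box
- lid (a joint): angle of the yellow lid: 0 shut (level), grows as its front edge rises, stops at 1.75 rad; 60 degrees is 1.047 rad. Its spring and weight shut it from every angle: about 4 to 5 N must be held at the grip all the way.
- lid_grip (a point): centre of the lid's black round grip sleeve, 15 mm thick, 76 mm long (along box y), 107 mm above the board when shut, 38 mm above the lid's sheet with clear space beneath; it stands on two posts 90 mm apart, 22 mm behind the lid's front edge, is fixed to the lid and turns with it. Axes turn with the lid, as check_box when shut
- lid_hinge (a point): middle of the lid's hinge line, along box y at the rear of the box, 69 mm above the board; when shut the grip lies 90 mm in front of it (box -x) and 38 mm above it
- oiler: upright white oil bottle with a red spout, 43 mm wide, 152 mm tall; a bystander, origin at the centre of its underside
- carton_lugs: cardboard carton, 60 x 90 x 45 mm; a bystander, origin at the centre of its underside
- tape_roll: roll of black tape, 55 mm across, 19 mm high; a bystander, origin at the centre of its underside
- feed_wheel_a: black spare feed wheel, 55 mm across, 14 mm high; a bystander, origin at the centre of its underside
- roller_a: that roller as a body; origin at the centre of its lower face
- roller_b: that roller as a body; origin at the centre of its lower face

How it is judged:
By the outcome, as a careful person would: the job done as asked, in the order asked, and still so for the second after the job is handed in, while the arm keeps its last pose, push and grip.
It also fails if it takes over 61 s, if anything falls off the work surface, if the arm or the gripper's body presses on something with over 40 N, if the wrist force passes 120 N, or if a joint passes its speed limit or range.

## Working session

There is one attempt and no reset: what is moved stays moved. The work goes in short steps, Python scripts to look and compute and a shell command to move; the robot and the scene stay as the last step left them, time stands still between calls to the robot, and variables do not carry over. Pictures are saved under pics/ and viewed, at most 10 in all, crops included, and the job is handed in when it is done.

```bash
ls; mkdir -p pics
python3 - <<'E'
from workcell import monitor, optics
import cv2, numpy as np
s=monitor.observe(); print({k:np.round(v,3).tolist() for k,v in s.items()})
ims=[]
for n in ["scene","top","wrist"]:
    d=optics.grab_frame(n); print(n,d["fovy"],d["cx"],d["cy"],np.round(d["R"],3).tolist(),np.round(d["t"],3).tolist())
    cv2.imwrite(f"pics/{n}0.png",d["frame"])
    for k in ["pan","pan_grip","lid_grip","lid","check_box","roller_a","oiler","carton_lugs","board","tape_roll","feed_wheel_a"]:
        r=optics.masks_of(k,n)
        print(k,[(round(float(m["p"]),2),np.round(m["rect"]).tolist()) for m in r[:2]])
E
```

```text
pics
{'clock': 0.0, 'qpos': [-1.182, 0.522, -0.036, 1.6, 0.021, 1.021, -0.113], 'qd': [0.0, 0.001, 0.0, 0.0, 0.0, -0.001, 0.001], 'joint_efforts': [0.0, -92.709, 1.98, -36.996, 0.018, 0.008, -0.0], 'position': [0.277, 0.56, 0.231], 'tool_rot': [-3.14, 0.0, 2.683], 'force': [-0.07, 0.29, 0.009], 'moment': [0.048, 0.009, 0.034], 'finger_force': 0.0, 'grip_width': 0.085}
scene 47.153120863363 319.40978182874085 239.96588375494466 [[0.839, -0.544, 0.005], [-0.372, -0.58, -0.725], [0.397, 0.606, -0.689]] [-0.483, 0.244, 1.441]
pan [(0.56, [320.0, 222.0, 46.0, 48.0])]
pan_grip [(0.86, [321.0, 224.0, 46.0, 47.0]), (0.3, [373.0, 343.0, 43.0, 47.0])]
lid_grip [(0.98, [279.0, 157.0, 62.0, 43.0])]
lid [(0.59, [281.0, 160.0, 55.0, 35.0])]
check_box [(0.63, [250.0, 158.0, 92.0, 76.0])]
roller_a [(0.45, [348.0, 243.0, 17.0, 15.0]), (0.4, [342.0, 244.0, 5.0, 7.0])]
oiler []
carton_lugs [(0.9, [370.0, 349.0, 47.0, 43.0])]
board [(0.71, [193.0, 156.0, 219.0, 175.0])]
tape_roll [(0.93, [288.0, 284.0, 17.0, 23.0])]
feed_wheel_a [(0.58, [360.0, 229.0, 21.0, 18.0])]
top 52.32930303767829 318.639051530269
[... 475 characters left out ...]
 13.0, 20.0])]
oiler [(0.7, [176.0, 163.0, 24.0, 15.0])]
carton_lugs [(0.73, [422.0, 247.0, 48.0, 30.0]), (0.34, [325.0, 218.0, 52.0, 43.0])]
board [(0.76, [156.0, 185.0, 254.0, 164.0]), (0.65, [202.0, 182.0, 89.0, 103.0])]
tape_roll [(0.64, [365.0, 313.0, 27.0, 22.0])]
feed_wheel_a [(0.66, [336.0, 188.0, 23.0, 24.0]), (0.53, [334.0, 234.0, 17.0, 24.0])]
wrist 65.70646984690485 323.9435552421895 232.12643512334327 [[0.443, 0.896, -0.0], [0.855, -0.423, 0.301], [0.27, -0.134, -0.954]] [-0.625, -0.039, 0.38]
pan []
pan_grip []
lid_grip []
lid [(0.63, [4.0, 400.0, 38.0, 79.0])]
check_box []
roller_a []
oiler []
carton_lugs []
board [(0.63, [2.0, 400.0, 41.0, 79.0])]
tape_roll []
feed_wheel_a []
```

Run:
```python
import cv2
a=cv2.imread("pics/top0.png")[150:360,140:480]; b=cv2.imread("pics/scene0.png")[130:400,180:440]
cv2.imwrite("pics/topc.png",cv2.resize(a,(800,494),interpolation=cv2.INTER_CUBIC))
cv2.imwrite("pics/scenec.png",cv2.resize(b,(578,600),interpolation=cv2.INTER_CUBIC))
```

```text
(no output)
```

View pics/topc.png

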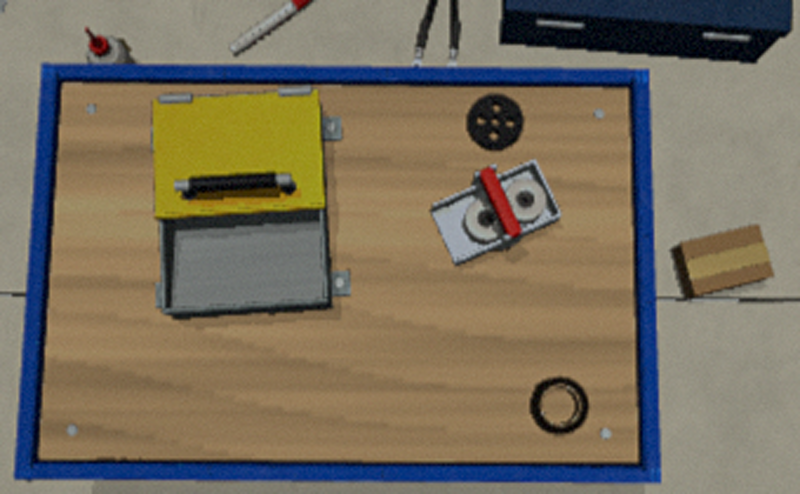

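View pics/scenec.png

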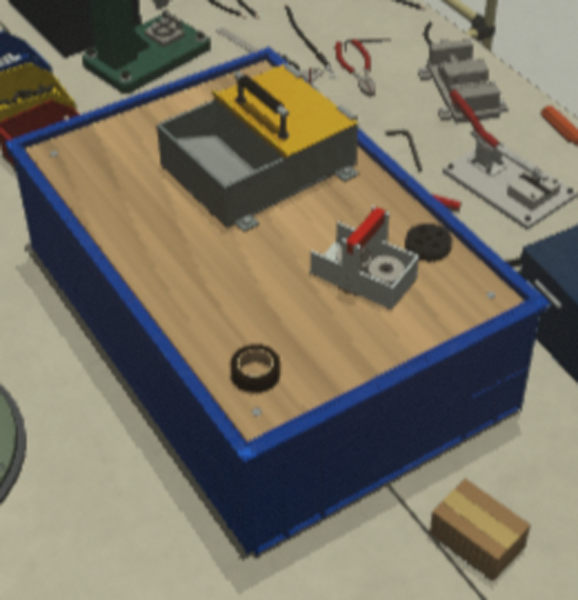

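The top view shows the board with the box at left, its lid shut and its mouth facing the robot. The pan is at centre right, with its red bar at about full-image px (352,236) and its mouth toward +y and slightly -x. Both rollers are in the pan. The scene view agrees.

```bash
cat > h.py <<'E'
import numpy as np, cv2
from workcell import monitor, optics
def cam(n): return optics.grab_frame(n)
def ray(d,u,v,fish=False):
    f=240/np.tan(np.radians(d["fovy"]/2)); R=np.array(d["R"]);t=np.array(d["t"])
    x,y=u-d["cx"],v-d["cy"]
    if fish:
        r=np.hypot(x,y); c=np.array([x/r*np.sin(r/f),y/r*np.sin(r/f),np.cos(r/f)])
    else: c=np.array([x/f,y/f,1.])
    w=R.T@c; return -R.T@t, w/np.linalg.norm(w)
def onz(d,u,v,z,fish=False):
    o,w=ray(d,u,v,fish); return o+w*(z-o[2])/w[2]
def tri(rays):
    A=sum(np.eye(3)-np.outer(w,w) for o,w in rays); b=sum((np.eye(3)-np.outer(w,w))@o for o,w in rays)
    return np.linalg.solve(A,b)
def col(d,lo,hi,win,hi2=None):
    h=cv2.cvtColor(d["frame"],cv2.COLOR_BGR2HSV); m=cv2.inRange(h,lo,hi)
    w=np.zeros_like(m); x0,y0,x1,y1=win; w[y0:y1,x0:x1]=1; m=m*w
    n,l,s,c=cv2.connectedComponentsWithStats(m); 
    if n<2: return None
    return (l==1+np.argmax(s[1:,4]))
def pix(m): return np.argwhere(m)[:,::-1].astype(float)
def edgedir(P): # planar points -> centre & long-axis yaw
    r=cv2.minAreaRect(P[:,:2].astype(np.float32)*1000); return r
E
python3 - <<'E'
from h import *
T=cam("top");S=cam("scene")
def red(d,win):
    d=dict(d); f=d["frame"].astype(int); m=((f[...,2]>110)&(f[...,2]>2*f[...,1])&(f[...,2]>2*f[...,0]))
    w=np.zeros_like(m); w[win[1]:win[3],win[0]:win[2]]=1; return m&w
rt=pix(red(T,(310,200,385,280))); rs=pix(red(S,(310,215,375,275)))
print(len(rt),len(rs),rt.mean(0),rs.mean(0))
print("bar tri",tri([ray(T,*rt.mean(0)),ray(S,*rs.mean(0))]))
P=np.array([onz(T,u,v,.178+.077) for u,v in rt]); print("bar top",P.mean(0),edgedir(P))
P=np.array([onz(S,u,v,.178+.07) for u,v in rs]); print("bar sc",P.mean(0),edgedir(P))
y=col(T,(22,120,80),(38,255,255),(190,175,300,260)); c,_=max([(c,cv2.contourArea(c)) for c in cv2.findContours(cv2.morphologyEx(y.astype(np.uint8),cv2.MORPH_CLOSE,np.ones((15,15))),0,1)[0]],key=lambda a:a[1])
P=np.array([onz(T,*p,.178+.068) for p in c[:,0]]); r=edgedir(P); print("lid",r); print(cv2.boxPoints(r))
for n,d in(("top",T),("scene",S)):
    f=d["frame"]; 
    reg=optics.masks_of("lid_grip",n)[0]; m=np.array(reg["region"])
    k=m&(f.max(2)<70); p=pix(k); print(n,len(p),p.mean(0),[onz(d,*q,.178+.107).round(4) for q in (p[p[:,0].argmin()],p.mean(0),p[p[:,0].argmax()])])
    b=ray(d,*p.mean(0)); 
    globals()["g"+n]=b
print("grip tri",tri([gtop,gscene]))
for n,d,pts in (("top",T,[(140+x/2.353,150+y/2.353) for x,y in ((432,210),(457,264),(537,160),(562,212))]),): print("pan top corners",[onz(d,*q,.178+.036).round(4) for q in pts])
q=[(140+x/2.353,150+y/2.353) for x,y in ((172,314),(330,306),(166,212),(327,212))]; print("boxrim",[onz(T,*p,.243).round(4) for p in q])
for k in range(1): pass
E
```

```text
174 98 [352.27011494 235.15517241] [344.02040816 231.62244898]
bar tri [ 0.52096384 -0.19559757  0.25384903]
bar top [ 0.52182686 -0.19598734  0.255     ] ((521.640869140625, -196.19357299804688), (65.29182434082031, 12.496177673339844), 26.008121490478516)
bar sc [ 0.52378741 -0.1901322   0.248     ] ((524.4426879882812, -189.93539428710938), (66.08909606933594, 13.196354866027832), 24.30396270751953)
lid ((565.8251953125, 44.01508712768555), (112.18171691894531, 154.1505889892578), 4.251860618591309)
[[504.1743   116.71963 ]
 [515.60315  -37.006706]
 [627.4761   -28.689453]
 [616.04724  125.03688 ]]
top 391 [240.12787724 228.91815857] [array([0.5225, 0.0854, 0.285 ]), array([0.5273, 0.038 , 0.285 ]), array([ 0.5276, -0.0133,  0.285 ])]Traceback (most recent call last):
  File "<stdin>", line 15, in <module>
IndexError: list index out of range
```

```bash
cat > go.py <<'E'
# work out shift/turn to a target: python3 go.py x y z roll pitch yaw(deg)
import sys,numpy as np
from scipy.spatial.transform import Rotation as Ro
from workcell import monitor
a=[float(v) for v in sys.argv[1:7]]
s=monitor.observe(); R=Ro.from_euler("xyz",s["tool_rot"]); Q=Ro.from_euler("xyz",a[3:],degrees=True)
d=np.array(a[:3])-s["position"]
print("t",round(s["clock"],2),"q",np.round(s["qpos"],2),"F",np.round(s["force"],1),"w",round(s["grip_width"],4))
print("shift now-axes cm",np.round(R.inv().apply(d)*100,2),"| target-axes cm",np.round(Q.inv().apply(d)*100,2),"turn",np.round((R.inv()*Q).as_rotvec(),3))
E
python3 -m handwheel '[{"dz":-2.1,"wz":0.18},{"dz":-2.1,"wz":0.18},{"dz":-2.1,"wz":0.18},{"dz":-2.1,"wz":0.18},{"dz":-2.1,"wz":0.18},{"dz":-2.1,"wz":0.18},{"dz":-2.1,"wz":0.18},{"dz":-2.1,"wz":0.18}]'
python3 -m handwheel '[{"wz":0.18},{"wz":0.18},{"wz":0.18},{"wz":0.18}]'
python3 go.py .522 -.196 .38 180 0 25.5
```

```text
t 2.0 q [-1.18  0.52 -0.04  1.6   0.02  1.02 -0.11] F [-0.2  0.5 -0.5] w 0.0853
shift now-axes cm [-55.48 -56.96 -14.87] | target-axes cm [-10.43  78.82 -14.87] turn [-0.     0.     2.238]schema error: expected keys dx, dy, dz, wx, wy, wz, claw
schema error: expected keys dx, dy, dz, wx, wy, wz, claw
```

```bash
python3 -m handwheel '[{"dx":0,"dy":0,"dz":-2.1,"wx":0,"wy":0,"wz":0.18,"claw":100},{"dx":0,"dy":0,"dz":-2.1,"wx":0,"wy":0,"wz":0.18,"claw":100},{"dx":0,"dy":0,"dz":-2.1,"wx":0,"wy":0,"wz":0.18,"claw":100},{"dx":0,"dy":0,"dz":-2.1,"wx":0,"wy":0,"wz":0.18,"claw":100},{"dx":0,"dy":0,"dz":-2.1,"wx":0,"wy":0,"wz":0.18,"claw":100},{"dx":0,"dy":0,"dz":-2.1,"wx":0,"wy":0,"wz":0.18,"claw":100},{"dx":0,"dy":0,"dz":-2.1,"wx":0,"wy":0,"wz":0.18,"claw":100},{"dx":0,"dy":0,"dz":-2.1,"wx":0,"wy":0,"wz":0.18,"claw":100}]' 20
python3 -m handwheel '[{"dx":0,"dy":0,"dz":0,"wx":0,"wy":0,"wz":0.18,"claw":100},{"dx":0,"dy":0,"dz":0,"wx":0,"wy":0,"wz":0.18,"claw":100},{"dx":0,"dy":0,"dz":0,"wx":0,"wy":0,"wz":0.18,"claw":100},{"dx":0,"dy":0,"dz":0,"wx":0,"wy":0,"wz":0.18,"claw":100}]'
python3 go.py .522 -.196 .38 180 0 25.5
```

```text
clock: 3.0
position: [0.2767, 0.5603, 0.4]
tool_rot: [-3.141, 0.0, 1.237]
force: [-0.1, -0.3, 0.2]
grip_width: 0.0854
finger_force: 0.0
clock: 3.5
position: [0.2767, 0.5604, 0.3993]
tool_rot: [-3.142, 0.0, 0.517]
force: [-0.1, -0.2, 0.1]
grip_width: 0.0854
finger_force: 0.0
t 3.5 q [-1.51  0.44  0.47  1.37 -0.19  1.38 -2.1 ] F [-0.1 -0.2  0.1] w 0.0854
shift now-axes cm [-16.06  77.87   1.93] | target-axes cm [-10.42  78.83   1.93] turn [-0.     0.     0.072]
```

```bash
python3 -m handwheel '[{"dx":-1.2,"dy":5.9,"dz":0,"wx":0,"wy":0,"wz":0,"claw":100},{"dx":-1.2,"dy":5.9,"dz":0,"wx":0,"wy":0,"wz":0,"claw":100},{"dx":-1.2,"dy":5.9,"dz":0,"wx":0,"wy":0,"wz":0,"claw":100},{"dx":-1.2,"dy":5.9,"dz":0,"wx":0,"wy":0,"wz":0,"claw":100},{"dx":-1.2,"dy":5.9,"dz":0,"wx":0,"wy":0,"wz":0,"claw":100},{"dx":-1.2,"dy":5.9,"dz":0,"wx":0,"wy":0,"wz":0,"claw":100},{"dx":-1.2,"dy":5.9,"dz":0,"wx":0,"wy":0,"wz":0,"claw":100},{"dx":-1.2,"dy":5.9,"dz":0,"wx":0,"wy":0,"wz":0,"claw":100}]'
python3 -m handwheel '[{"dx":-1.2,"dy":5.9,"dz":0,"wx":0,"wy":0,"wz":0,"claw":100},{"dx":-1.2,"dy":5.9,"dz":0,"wx":0,"wy":0,"wz":0,"claw":100},{"dx":-1.2,"dy":5.9,"dz":0,"wx":0,"wy":0,"wz":0,"claw":100},{"dx":-1.2,"dy":5.9,"dz":0,"wx":0,"wy":0,"wz":0,"claw":100},{"dx":-1.2,"dy":5.9,"dz":0,"wx":0,"wy":0,"wz":0,"claw":100},{"dx":0,"dy":0,"dz":0,"wx":0,"wy":0,"wz":0.07,"claw":100}]'
python3 go.py .522 -.196 .38 180 0 25.5
python3 - <<'E'
from h import *
W=cam("wrist"); cv2.imwrite("pics/w1.png",W["frame"])
f=W["frame"].astype(int); m=((f[...,2]>100)&(f[...,2]>2*f[...,1])&(f[...,2]>2*f[...,0]))
n,l,s,c=cv2.connectedComponentsWithStats(m.astype(np.uint8)); i=1+np.argmax(s[1:,4]); p=pix(l==i); print(s[i])
P=np.array([onz(W,u,v,.258,True) for u,v in p]); print(P.mean(0),edgedir(P))
E
```

```text
clock: 4.5
position: [0.4295, 0.1016, 0.3996]
tool_rot: [-3.141, -0.001, 0.523]
force: [1.3, 0.6, 0.5]
grip_width: 0.0855
finger_force: 0.0
clock: 5.25
position: [0.5237, -0.1879, 0.399]
tool_rot: [3.14, 0.002, 0.443]
force: [0.4, 0.7, 0.3]
grip_width: 0.0853
finger_force: 0.0
t 5.25 q [-0.41  0.39  0.93  1.57 -0.31  1.34 -0.57] F [0.4 0.7 0.3] w 0.0853
shift now-axes cm [-0.5   0.65  1.9 ] | target-axes cm [-0.5   0.65  1.9 ] turn [ 0.002  0.002 -0.002]
[324 181  18  55 835]
[ 0.53323502 -0.1908913   0.258     ] ((532.9392700195312, -191.0314483642578), (43.96870803833008, 12.75236701965332), 24.442054748535156)
```

View pics/w1.png

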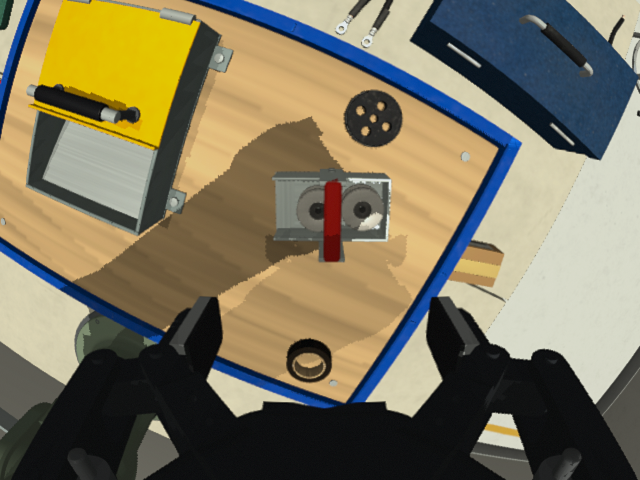

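The wrist view shows the pan at px (275-390, 170-240), with the red bar at px (324-342, 181-262). My threshold cut off the bar's shaded lower part, so I'll redo it.

```bash
python3 - <<'E'
from h import *
W=cam("wrist")
f=W["frame"].astype(int); m=((f[...,2]>60)&(f[...,2]>2*f[...,1])&(f[...,2]>2*f[...,0])); m[290:]=0;m[:150]=0
n,l,s,c=cv2.connectedComponentsWithStats(m.astype(np.uint8)); i=1+np.argmax(s[1:,4]); p=pix(l==i); print(s[i])
P=np.array([onz(W,u,v,.258,True) for u,v in p]); print(edgedir(P))
for z in (.258,.243): print([onz(W,u,v,z,True).round(4) for u,v in ((275,172),(277,240),(390,180),(387,241))])
E
python3 go.py .524 -.197 .38 180 0 25
```

```text
[ 327  183   18   80 1333]
((523.065185546875, -195.77491760253906), (65.66096496582031, 13.396610260009766), 25.414369583129883)
[array([ 0.5407, -0.1355,  0.258 ]), array([ 0.4905, -0.159 ,  0.258 ]), array([ 0.5733, -0.2189,  0.258 ]), array([ 0.5279, -0.2402,  0.258 ])]
[array([ 0.5379, -0.1347,  0.243 ]), array([ 0.4851, -0.1594,  0.243 ]), array([ 0.5722, -0.2224,  0.243 ]), array([ 0.5244, -0.2449,  0.243 ])]
t 5.35 q [-0.42  0.39  0.93  1.57 -0.31  1.34 -0.58] F [ 0.8 -0.4  0.1] w 0.0858
shift now-axes cm [-0.62  1.22  1.9 ] | target-axes cm [-0.61  1.23  1.9 ] turn [0.    0.001 0.013]
```

```bash
python3 -m handwheel '[{"dx":-0.6,"dy":1.1,"dz":4,"wx":0,"wy":0,"wz":0,"claw":100},{"dx":0,"dy":0,"dz":4,"wx":0,"wy":0,"wz":0,"claw":100},{"dx":0,"dy":0,"dz":0,"wx":0,"wy":0,"wz":0,"claw":100},{"dx":0,"dy":0,"dz":0,"wx":0,"wy":0,"wz":0,"claw":100}]'
python3 go.py .5228 -.196 .229 180 0 25.5
```

```text
clock: 5.85
position: [0.5246, -0.1942, 0.3209]
tool_rot: [3.141, -0.001, 0.455]
force: [-0.8, -0.7, 1.2]
grip_width: 0.0857
finger_force: 0.0
t 5.85 q [-0.36  0.45  0.88  1.69 -0.37  1.18 -0.5 ] F [-0.8 -0.7  1.2] w 0.0857
shift now-axes cm [-0.26  0.08  9.19] | target-axes cm [-0.24  0.09  9.19] turn [ 0.001 -0.001  0.01 ]
```

```bash
python3 -m handwheel '[{"dx":-0.2,"dy":0.1,"dz":3,"wx":0,"wy":0,"wz":-0.01,"claw":100},{"dx":0,"dy":0,"dz":3,"wx":0,"wy":0,"wz":0,"claw":100},{"dx":0,"dy":0,"dz":2,"wx":0,"wy":0,"wz":0,"claw":100},{"dx":0,"dy":0,"dz":1.2,"wx":0,"wy":0,"wz":0,"claw":100},{"dx":0,"dy":0,"dz":0,"wx":0,"wy":0,"wz":0,"claw":100},{"dx":0,"dy":0,"dz":0,"wx":0,"wy":0,"wz":0,"claw":100}]'
python3 go.py .5228 -.196 .229 180 0 25.5
```

```text
clock: 6.6
position: [0.5232, -0.1965, 0.2284]
tool_rot: [3.141, -0.001, 0.463]
force: [0.1, -0.6, 0.6]
grip_width: 0.0856
finger_force: 0.0
t 6.6 q [-0.3   0.54  0.81  1.81 -0.46  0.99 -0.41] F [ 0.1 -0.6  0.6] w 0.0856
shift now-axes cm [-0.01 -0.06 -0.06] | target-axes cm [-0.01 -0.06 -0.06] turn [ 0.001 -0.001  0.018]
```

```bash
python3 -m handwheel '[{"dx":0,"dy":0,"dz":0,"wx":0,"wy":0,"wz":-0.02,"claw":50},{"dx":0,"dy":0,"dz":0,"wx":0,"wy":0,"wz":0,"claw":25},{"dx":0,"dy":0,"dz":0,"wx":0,"wy":0,"wz":0,"claw":10},{"dx":0,"dy":0,"dz":0,"wx":0,"wy":0,"wz":0,"claw":0},{"dx":0,"dy":0,"dz":0,"wx":0,"wy":0,"wz":0,"claw":0},{"dx":0,"dy":0,"dz":0,"wx":0,"wy":0,"wz":0,"claw":0},{"dx":0,"dy":0,"dz":0,"wx":0,"wy":0,"wz":0,"claw":0}]' 60
python3 go.py .5228 -.196 .229 180 0 25.5
```

```text
clock: 7.48
position: [0.5226, -0.1964, 0.2274]
tool_rot: [-3.142, -0.0, 0.483]
force: [-2.8, 1.0, 5.9]
grip_width: 0.013
finger_force: 58.4
t 7.47 q [-0.3   0.54  0.8   1.81 -0.46  0.99 -0.39] F [-2.8  1.   5.9] w 0.013
shift now-axes cm [ 0.03 -0.03 -0.16] | target-axes cm [ 0.03 -0.03 -0.16] turn [-0.    -0.     0.038]
```

```bash
python3 -m handwheel '[{"dx":0,"dy":0,"dz":-0.5,"wx":0,"wy":0,"wz":0,"claw":0},{"dx":0,"dy":0,"dz":-1.5,"wx":0,"wy":0,"wz":0,"claw":0},{"dx":0,"dy":0,"dz":-2.5,"wx":0,"wy":0,"wz":0.05,"claw":0},{"dx":0,"dy":0,"dz":-2.5,"wx":0,"wy":0,"wz":0.1,"claw":0},{"dx":0,"dy":0,"dz":-2.5,"wx":0,"wy":0,"wz":0.1,"claw":0},{"dx":0,"dy":0,"dz":-1.5,"wx":0,"wy":0,"wz":0.1,"claw":0},{"dx":0,"dy":0,"dz":0,"wx":0,"wy":0,"wz":0.06,"claw":0},{"dx":0,"dy":0,"dz":0,"wx":0,"wy":0,"wz":0,"claw":0}]'
python3 go.py .4667 -.0055 .338 180 0 4.25
```

```text
clock: 8.48
position: [0.5226, -0.1963, 0.3379]
tool_rot: [3.141, -0.0, 0.073]
force: [0.2, 0.6, -4.8]
grip_width: 0.0129
finger_force: 58.4
t 8.47 q [-0.43  0.48  1.01  1.67 -0.42  1.23 -0.83] F [ 0.2  0.6 -4.8] w 0.0129
shift now-axes cm [-4.180e+00 -1.944e+01 -1.000e-02] | target-axes cm [-4.160e+00 -1.944e+01 -1.000e-02] turn [ 0.    -0.    -0.001]
```

```bash
python3 -m handwheel '[{"dx":-0.6,"dy":-1,"dz":0,"wx":0,"wy":0,"wz":0,"claw":0},{"dx":-0.9,"dy":-2.5,"dz":0,"wx":0,"wy":0,"wz":0,"claw":0},{"dx":-0.9,"dy":-4,"dz":0,"wx":0,"wy":0,"wz":0,"claw":0},{"dx":-0.9,"dy":-4.5,"dz":0,"wx":0,"wy":0,"wz":0,"claw":0},{"dx":-0.9,"dy":-4,"dz":0,"wx":0,"wy":0,"wz":0,"claw":0},{"dx":0,"dy":-2.4,"dz":0,"wx":0,"wy":0,"wz":0,"claw":0},{"dx":0,"dy":-1,"dz":0,"wx":0,"wy":0,"wz":0,"claw":0},{"dx":0,"dy":0,"dz":0,"wx":0,"wy":0,"wz":0,"claw":0}]'
python3 go.py .4667 -.0055 .338 180 0 4.25
python3 - <<'E'
from h import *
T=cam("top");S=cam("scene")
a=T["frame"][170:300,180:380]; b=S["frame"][130:290,230:400]
cv2.imwrite("pics/p2.png",np.hstack([cv2.resize(a,(480,312)),cv2.resize(b,(320,312))]))
E
```

```text
clock: 9.48
position: [0.4665, -0.0058, 0.3373]
tool_rot: [-3.141, 0.0, 0.074]
force: [-0.1, -0.5, -5.2]
grip_width: 0.0133
finger_force: 58.6
t 9.47 q [-1.02  0.29  1.15  1.89 -0.29  1.15 -1.27] F [-0.1 -0.5 -5.2] w 0.0133
shift now-axes cm [ 0.03 -0.02 -0.07] | target-axes cm [ 0.03 -0.02 -0.07] turn [-0.  0. -0.]
```

View pics/p2.png

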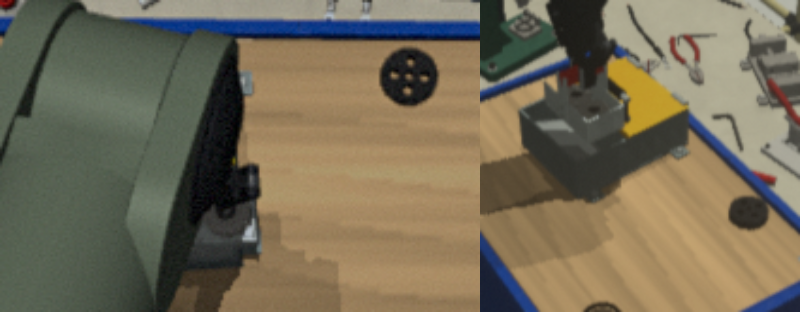

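The pan is over the fill mouth with both rollers still in it (scene view, pan at about px (590,100) of the composite). The arm hides it from the top camera. Next I tip it in stages.

```bash
python3 -m handwheel '[{"dx":0,"dy":0,"dz":0,"wx":-0.06,"wy":0,"wz":0,"claw":0},{"dx":0,"dy":0,"dz":0,"wx":-0.08,"wy":0,"wz":0,"claw":0},{"dx":0,"dy":0,"dz":0,"wx":-0.08,"wy":0,"wz":0,"claw":0},{"dx":0,"dy":0,"dz":0,"wx":-0.08,"wy":0,"wz":0,"claw":0},{"dx":0,"dy":0,"dz":0,"wx":0,"wy":0,"wz":0,"claw":0}]'
python3 go.py .4667 -.0055 .332 180 0 4.25
```

```text
clock: 10.2
position: [0.4667, -0.0057, 0.337]
tool_rot: [2.84, 0.001, 0.074]
force: [-1.4, -0.2, -4.4]
grip_width: 0.0133
finger_force: 58.7
t 10.2 q [-1.27  0.39  1.27  1.91 -0.08  1.1  -1.48] F [-1.4 -0.2 -4.4] w 0.0133
shift now-axes cm [ 0.01 -0.17  0.47] | target-axes cm [ 0.01 -0.02  0.5 ] turn [ 0.301  0.001 -0.   ]
```

```bash
python3 -m handwheel '[{"dx":0,"dy":-0.2,"dz":0.7,"wx":-0.06,"wy":0,"wz":0,"claw":0},{"dx":0,"dy":0,"dz":0,"wx":-0.06,"wy":0,"wz":0,"claw":0},{"dx":0,"dy":0,"dz":0,"wx":-0.06,"wy":0,"wz":0,"claw":0},{"dx":0,"dy":0,"dz":0,"wx":-0.06,"wy":0,"wz":0,"claw":0},{"dx":0,"dy":0,"dz":0,"wx":-0.06,"wy":0,"wz":0,"claw":0},{"dx":0,"dy":0,"dz":0,"wx":0,"wy":0,"wz":0,"claw":0}]'
python3 go.py .4667 -.0055 .332 180 0 4.25
```

```text
clock: 10.95
position: [0.4668, -0.0058, 0.3299]
tool_rot: [2.54, 0.001, 0.073]
force: [0.2, -0.0, -5.1]
grip_width: 0.013
finger_force: 58.8
t 10.95 q [-1.38  0.59  1.32  1.94  0.03  1.06 -1.62] F [ 0.2 -0.  -5.1] w 0.013
shift now-axes cm [-0.    0.09 -0.19] | target-axes cm [-0.   -0.03 -0.21] turn [ 0.601  0.001 -0.001]
```

34° and still full weight; continue slowly.

```bash
python3 -m handwheel '[{"dx":0,"dy":0,"dz":0,"wx":-0.05,"wy":0,"wz":0,"claw":0},{"dx":0,"dy":0,"dz":0,"wx":-0.05,"wy":0,"wz":0,"claw":0},{"dx":0,"dy":0,"dz":0,"wx":-0.05,"wy":0,"wz":0,"claw":0},{"dx":0,"dy":0,"dz":0,"wx":-0.05,"wy":0,"wz":0,"claw":0},{"dx":0,"dy":0,"dz":0,"wx":0,"wy":0,"wz":0,"claw":0},{"dx":0,"dy":0,"dz":0,"wx":0,"wy":0,"wz":0,"claw":0},{"dx":0,"dy":0,"dz":0,"wx":0,"wy":0,"wz":0,"claw":0},{"dx":0,"dy":0,"dz":0,"wx":0,"wy":0,"wz":0,"claw":0}]'
python3 go.py .4667 -.0055 .332 180 0 4.25
```

```text
clock: 11.95
position: [0.4667, -0.0063, 0.3301]
tool_rot: [2.342, -0.0, 0.072]
force: [-0.6, 0.6, -1.7]
grip_width: 0.0133
finger_force: 59.1
t 11.95 q [-1.42  0.74  1.33  1.95  0.1   1.05 -1.69] F [-0.6  0.6 -1.7] w 0.0133
shift now-axes cm [ 0.01  0.08 -0.19] | target-axes cm [ 0.01 -0.08 -0.19] turn [ 0.799  0.    -0.002]
```

```bash
python3 -m handwheel '[{"dx":0,"dy":0,"dz":0,"wx":0,"wy":0,"wz":0,"claw":0},{"dx":0,"dy":0,"dz":0,"wx":0,"wy":0,"wz":0,"claw":0},{"dx":0,"dy":0,"dz":0,"wx":0,"wy":0,"wz":0,"claw":0},{"dx":0,"dy":0,"dz":0,"wx":0,"wy":0,"wz":0,"claw":0}]'
python3 - <<'E'
from h import *
S=cam("scene"); W=cam("wrist")
print(np.round(monitor.observe()["force"],1))
b=S["frame"][120:270,220:400]
cv2.imwrite("pics/p3.png",np.hstack([cv2.resize(b,(400,333)),cv2.resize(W["frame"],(400,333))]))
E
```

```text
clock: 12.45
position: [0.4667, -0.0061, 0.33]
tool_rot: [2.342, 0.0, 0.073]
force: [-0.1, 0.3, -2.5]
grip_width: 0.0133
finger_force: 59.1
[-0.7 -1.6 -3.2]
```

View pics/p3.png

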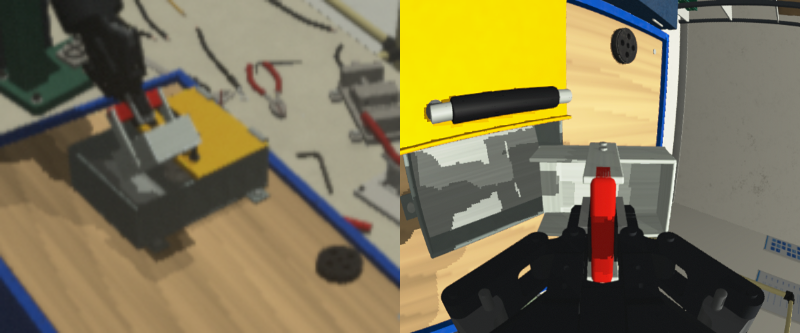

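```bash
python3 -m handwheel '[{"dx":0,"dy":0.7,"dz":-0.7,"wx":0,"wy":0,"wz":0,"claw":0},{"dx":0,"dy":1.1,"dz":-1.1,"wx":0,"wy":0,"wz":0,"claw":0},{"dx":0,"dy":1.1,"dz":-1.1,"wx":0,"wy":0,"wz":0,"claw":0},{"dx":0,"dy":0,"dz":0,"wx":0.1,"wy":0,"wz":0,"claw":0},{"dx":0,"dy":0,"dz":0,"wx":0.15,"wy":0,"wz":0,"claw":0},{"dx":0,"dy":0,"dz":0,"wx":0.15,"wy":0,"wz":0,"claw":0},{"dx":0,"dy":0,"dz":0,"wx":0.15,"wy":0,"wz":0,"claw":0},{"dx":0,"dy":0,"dz":0,"wx":0.15,"wy":0,"wz":0,"claw":0}]'
python3 -m handwheel '[{"dx":0,"dy":2,"dz":0,"wx":0.1,"wy":0,"wz":0,"claw":0},{"dx":0,"dy":4,"dz":0,"wx":0,"wy":0,"wz":0,"claw":0},{"dx":0,"dy":4,"dz":0,"wx":0,"wy":0,"wz":0,"claw":0},{"dx":0,"dy":2,"dz":0,"wx":0,"wy":0,"wz":0,"claw":0},{"dx":0,"dy":0,"dz":0,"wx":0,"wy":0,"wz":0,"claw":0}]'
python3 go.py .522 -.15 .2274 180 0 25.5
python3 - <<'E'
from h import *
S=cam("scene"); W=cam("wrist")
print(np.round(monitor.observe()["force"],1))
b=S["frame"][120:270,220:400]
cv2.imwrite("pics/p4.png",np.hstack([cv2.resize(b,(400,333)),cv2.resize(W["frame"],(400,333))]))
E
```

```text
clock: 13.55
position: [0.4666, -0.0057, 0.3724]
tool_rot: [3.048, -0.002, 0.074]
force: [0.7, 0.4, -3.6]
grip_width: 0.0133
finger_force: 59.0
clock: 14.18
position: [0.4748, -0.127, 0.3739]
tool_rot: [3.141, -0.0, 0.07]
force: [0.4, 0.3, -2.1]
grip_width: 0.0135
finger_force: 59.0
t 14.18 q [-0.73  0.31  1.13  1.77 -0.29  1.25 -1.02] F [ 0.4  0.3 -2.1] w 0.0135
shift now-axes cm [ 4.54  2.61 14.65] | target-axes cm [ 3.27  4.1  14.65] turn [ 0.001 -0.    -0.375]
[ 0.1  0.5 -2. ]
```

View pics/p4.png

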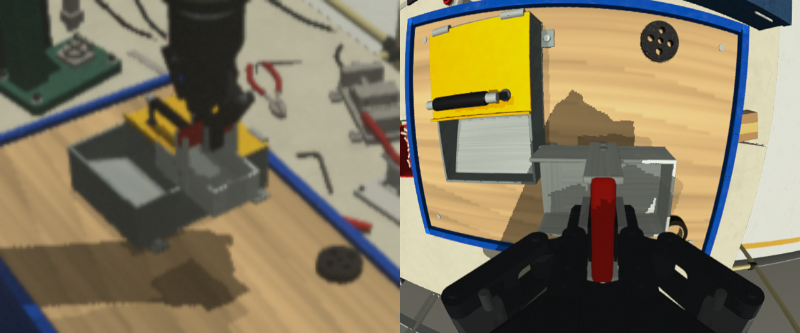

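The pan is empty, and there are no rollers on the board, so they must have slid down the ramp under the lid. Now I set the pan down.

```bash
python3 -m handwheel '[{"dx":1.5,"dy":3,"dz":2,"wx":0,"wy":0,"wz":0,"claw":0},{"dx":1.5,"dy":3,"dz":3,"wx":0,"wy":0,"wz":0,"claw":0},{"dx":0,"dy":1.3,"dz":4,"wx":0,"wy":0,"wz":0,"claw":0},{"dx":0,"dy":0,"dz":3,"wx":0,"wy":0,"wz":0,"claw":0},{"dx":0,"dy":0,"dz":1.5,"wx":0,"wy":0,"wz":0,"claw":0},{"dx":0,"dy":0,"dz":0,"wx":0,"wy":0,"wz":0,"claw":0},{"dx":0,"dy":0,"dz":0,"wx":0,"wy":0,"wz":0,"claw":0}]'
python3 go.py .500 -.20 .2274 180 0 4.25
```

```text
clock: 15.15
position: [0.5112, -0.1955, 0.2392]
tool_rot: [3.141, -0.001, 0.074]
force: [0.3, -0.0, -1.7]
grip_width: 0.0126
finger_force: 59.0
t 15.15 q [-0.38  0.55  0.93  1.83 -0.52  1.02 -0.73] F [ 0.3 -0.  -1.7] w 0.0126
shift now-axes cm [-1.15  0.37  1.18] | target-axes cm [-1.15  0.37  1.18] turn [ 0.    -0.001 -0.001]
```

```bash
python3 -m handwheel '[{"dx":0,"dy":0,"dz":0.6,"wx":0,"wy":0,"wz":0,"claw":0},{"dx":0,"dy":0,"dz":0.3,"wx":0,"wy":0,"wz":0,"claw":0},{"dx":0,"dy":0,"dz":0.2,"wx":0,"wy":0,"wz":0,"claw":0},{"dx":0,"dy":0,"dz":0.1,"wx":0,"wy":0,"wz":0,"claw":0},{"dx":0,"dy":0,"dz":0,"wx":0,"wy":0,"wz":0,"claw":0}]'
python3 go.py .500 -.20 .2274 180 0 4.25
```

```text
clock: 15.78
position: [0.5106, -0.1957, 0.2274]
tool_rot: [-3.14, -0.001, 0.073]
force: [-10.5, 7.3, 28.9]
grip_width: 0.013
finger_force: 63.5
t 15.78 q [-0.37  0.57  0.92  1.84 -0.53  1.   -0.72] F [-10.5   7.3  28.9] w 0.013
shift now-axes cm [-1.09  0.35 -0.01] | target-axes cm [-1.09  0.35 -0.  ] turn [-0.001 -0.001 -0.002]
```

```bash
python3 -m handwheel '[{"dx":0,"dy":0,"dz":-0.1,"wx":0,"wy":0,"wz":0,"claw":0},{"dx":0,"dy":0,"dz":0,"wx":0,"wy":0,"wz":0,"claw":0}]'
python3 -m handwheel '[{"dx":0,"dy":0,"dz":0,"wx":0,"wy":0,"wz":0,"claw":20},{"dx":0,"dy":0,"dz":0,"wx":0,"wy":0,"wz":0,"claw":40},{"dx":0,"dy":0,"dz":0,"wx":0,"wy":0,"wz":0,"claw":60},{"dx":0,"dy":0,"dz":0,"wx":0,"wy":0,"wz":0,"claw":80},{"dx":0,"dy":0,"dz":-1,"wx":0,"wy":0,"wz":0,"claw":80},{"dx":0,"dy":0,"dz":-3,"wx":0,"wy":0,"wz":0,"claw":80},{"dx":0,"dy":0,"dz":-5,"wx":0,"wy":0,"wz":0,"claw":80},{"dx":0,"dy":0,"dz":-5,"wx":0,"wy":0,"wz":0,"claw":80}]'
python3 go.py .532 .0415 .37 180 0 94.25
python3 go.py .532 .0415 .37 180 0 -85.75
python3 - <<'E'
from h import *
W=cam("wrist"); cv2.imwrite("pics/p5.png",W["frame"])
E
```

```text
clock: 16.02
position: [0.5106, -0.1958, 0.2274]
tool_rot: [-3.141, -0.0, 0.073]
force: [-3.5, 2.5, 9.0]
grip_width: 0.0132
finger_force: 60.8
clock: 17.02
position: [0.5102, -0.1959, 0.3692]
tool_rot: [3.141, -0.0, 0.072]
force: [0.7, -0.7, 0.1]
grip_width: 0.0685
finger_force: 0.0
t 17.02 q [-0.46  0.43  1.05  1.65 -0.39  1.29 -0.85] F [ 0.7 -0.7  0.1] w 0.0685
shift now-axes cm [  3.89 -23.52  -0.09] | target-axes cm [23.51  3.93 -0.08] turn [ 0.     0.    -1.573]
t 17.02 q [-0.46  0.43  1.05  1.65 -0.39  1.29 -0.85] F [ 0.7 -0.7  0.1] w 0.0685
shift now-axes cm [  3.89 -23.52  -0.09] | target-axes cm [-23.51  -3.93  -0.08] turn [ 0.    -0.     1.569]
```

View pics/p5.png

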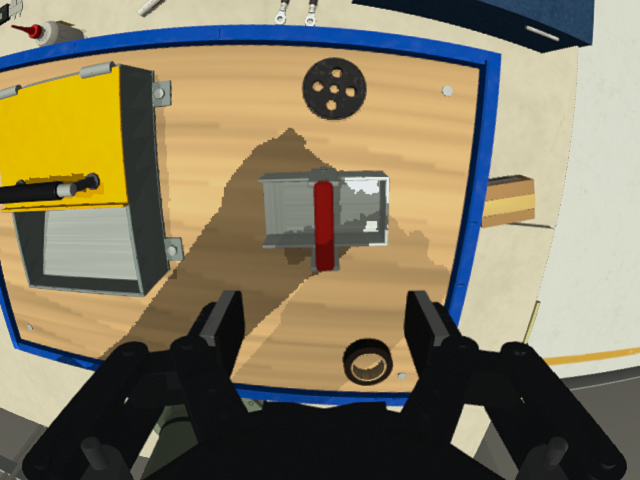

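The pan stands upright and empty on the board at px (265-388,175-245). The box ramp is visible and clear. On to the lid grip.

```bash
python3 -m handwheel '[{"dx":0.6,"dy":-3,"dz":-1,"wx":0,"wy":0,"wz":0,"claw":80},{"dx":0.9,"dy":-5,"dz":-1,"wx":0,"wy":0,"wz":0,"claw":80},{"dx":0.9,"dy":-5.5,"dz":0,"wx":0,"wy":0,"wz":0,"claw":80},{"dx":0.8,"dy":-5,"dz":0,"wx":0,"wy":0,"wz":0,"claw":80},{"dx":0.7,"dy":-3.5,"dz":0,"wx":0,"wy":0,"wz":0,"claw":80},{"dx":0,"dy":-1.5,"dz":0,"wx":0,"wy":0,"wz":0,"claw":80}]'
python3 -m handwheel '[{"dx":0,"dy":0,"dz":0,"wx":0,"wy":0,"wz":-0.18,"claw":80},{"dx":0,"dy":0,"dz":0,"wx":0,"wy":0,"wz":-0.18,"claw":80},{"dx":0,"dy":0,"dz":0,"wx":0,"wy":0,"wz":-0.18,"claw":80},{"dx":0,"dy":0,"dz":0,"wx":0,"wy":0,"wz":-0.18,"claw":80},{"dx":0,"dy":0,"dz":0,"wx":0,"wy":0,"wz":-0.18,"claw":80},{"dx":0,"dy":0,"dz":0,"wx":0,"wy":0,"wz":-0.18,"claw":80},{"dx":0,"dy":0,"dz":0,"wx":0,"wy":0,"wz":-0.18,"claw":80},{"dx":0,"dy":0,"dz":0,"wx":0,"wy":0,"wz":-0.18,"claw":80}]'
python3 -m handwheel '[{"dx":0,"dy":0,"dz":0,"wx":0,"wy":0,"wz":-0.13,"claw":80},{"dx":0,"dy":0,"dz":0,"wx":0,"wy":0,"wz":0,"claw":80},{"dx":0,"dy":0,"dz":0,"wx":0,"wy":0,"wz":0,"claw":80}]'
python3 go.py .532 .0415 .37 180 0 94.25
python3 - <<'E'
from h import *
W=cam("wrist"); cv2.imwrite("pics/p6.png",W["frame"])
for k in optics.masks_of("lid_grip","wrist")[:2]:
    m=np.array(k["region"])&(W["frame"].max(2)<70); p=pix(m); P=np.array([onz(W,u,v,.289,True) for u,v in p]); print(k["p"],k["rect"],len(p),P.mean(0),edgedir(P))
E
```

```text
clock: 17.82
position: [0.5324, 0.0434, 0.3873]
tool_rot: [3.141, -0.0, 0.075]
force: [0.8, -0.6, 0.1]
grip_width: 0.0682
finger_force: 0.0
clock: 18.82
position: [0.5322, 0.0402, 0.3875]
tool_rot: [3.141, 0.0, 1.517]
force: [-0.2, 0.3, -0.6]
grip_width: 0.0681
finger_force: 0.0
clock: 19.2
position: [0.5323, 0.0409, 0.3872]
tool_rot: [3.141, 0.0, 1.639]
force: [0.5, 0.4, -0.5]
grip_width: 0.0682
finger_force: 0.0
t 19.2 q [-0.72  0.29  0.7   1.64 -0.19  1.28  0.08] F [ 0.5  0.4 -0.5] w 0.0682
shift now-axes cm [ 0.06 -0.03  1.72] | target-axes cm [ 0.06 -0.03  1.72] turn [ 0.     0.    -0.006]
0.91 [290.1, 117.9, 149.7, 190.8] 2318 [0.53127429 0.04496299 0.289     ] ((530.9052124023438, 49.11659240722656), (14.505122184753418, 94.06596374511719), 4.311123847961426)
```

View pics/p6.png

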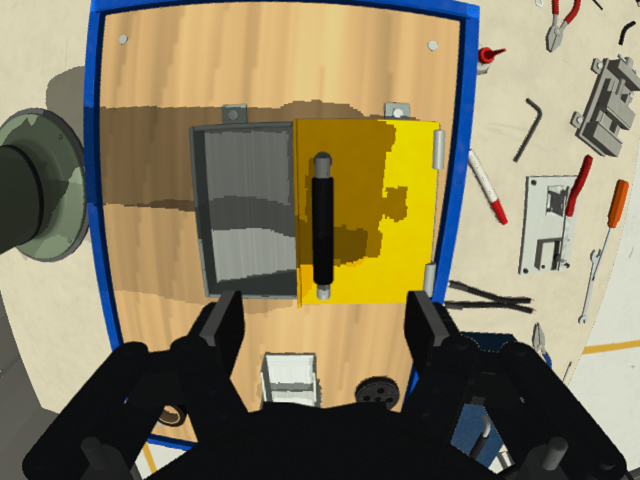

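The sleeve is at px (312-333,178-285), centred between the fingers. The mouth of the box and the board are clear. Descending now.

```bash
python3 -m handwheel '[{"dx":0.1,"dy":-0.1,"dz":3,"wx":0,"wy":0,"wz":0,"claw":80},{"dx":0,"dy":0,"dz":4,"wx":0,"wy":0,"wz":0,"claw":80},{"dx":0,"dy":0,"dz":3,"wx":0,"wy":0,"wz":0,"claw":80},{"dx":0,"dy":0,"dz":1.5,"wx":0,"wy":0,"wz":0,"claw":80},{"dx":0,"dy":0,"dz":0.6,"wx":0,"wy":0,"wz":0,"claw":80},{"dx":0,"dy":0,"dz":0,"wx":0,"wy":0,"wz":0,"claw":80},{"dx":0,"dy":0,"dz":0,"wx":0,"wy":0,"wz":0,"claw":80}]'
python3 go.py .5312 .043 .266 180 0 94.25
```

```text
clock: 20.18
position: [0.5317, 0.0424, 0.2668]
tool_rot: [3.14, -0.0, 1.643]
force: [0.7, 0.4, -0.1]
grip_width: 0.0684
finger_force: 0.0
t 20.18 q [-0.67  0.4   0.65  1.82 -0.28  1.01  0.16] F [ 0.7  0.4 -0.1] w 0.0684
shift now-axes cm [ 0.06 -0.04  0.08] | target-axes cm [ 0.06 -0.04  0.08] turn [ 0.001 -0.    -0.002]
```

```bash
python3 -m handwheel '[{"dx":0,"dy":0,"dz":0,"wx":0,"wy":0,"wz":0,"claw":50},{"dx":0,"dy":0,"dz":0,"wx":0,"wy":0,"wz":0,"claw":30},{"dx":0,"dy":0,"dz":0,"wx":0,"wy":0,"wz":0,"claw":15},{"dx":0,"dy":0,"dz":0,"wx":0,"wy":0,"wz":0,"claw":0},{"dx":0,"dy":0,"dz":0,"wx":0,"wy":0,"wz":0,"claw":0},{"dx":0,"dy":0,"dz":0,"wx":0,"wy":0,"wz":0,"claw":0}]' 50
python3 go.py .5312 .043 .266 180 0 94.25
```

```text
clock: 20.92
position: [0.5313, 0.0424, 0.2661]
tool_rot: [3.142, -0.0, 1.643]
force: [-2.5, -0.1, 5.9]
grip_width: 0.0134
finger_force: 48.8
t 20.93 q [-0.67  0.4   0.65  1.83 -0.28  1.01  0.16] F [-2.5 -0.1  5.9] w 0.0134
shift now-axes cm [ 0.06 -0.01  0.01] | target-axes cm [ 0.06 -0.    0.01] turn [ 0.    -0.    -0.002]
```

Run:
```python
import numpy as np
n=15; L=.019; r=np.hypot(90,38); a0=np.arctan2(38,90)
def tcp(phi,al): # box x fwd(+ rear), z ; cm
    g=np.array([-r*np.cos(a0+phi),r*np.sin(a0+phi)])/10
    return g+1.9*np.array([-np.sin(al),-np.cos(al)])
cur=tcp(0,0); al=0
for i in range(1,n+1):
    phi=np.radians(4*i); al2=round(phi/2,3); t=tcp(phi,al2); d=t-cur
    ty=np.array([np.cos(al),-np.sin(al)]); tz=np.array([-np.sin(al),-np.cos(al)])
    dy,dz=round(d@ty,2),round(d@tz,2); cur=cur+dy*ty+dz*tz
    print(i,"dy",dy,"dz",dz,"wx",round(al2-al,3)); al=al2
print(tcp(np.pi/3,np.pi/6)-tcp(0,0))
```

```text
1 dy 0.22 dz -0.62 wx 0.035
2 dy 0.24 dz -0.61 wx 0.035
3 dy 0.27 dz -0.6 wx 0.035
4 dy 0.28 dz -0.58 wx 0.035
5 dy 0.3 dz -0.58 wx 0.035
6 dy 0.33 dz -0.56 wx 0.034
7 dy 0.34 dz -0.54 wx 0.035
8 dy 0.36 dz -0.54 wx 0.035
9 dy 0.38 dz -0.51 wx 0.035
10 dy 0.4 dz -0.5 wx 0.035
11 dy 0.41 dz -0.49 wx 0.035
12 dy 0.44 dz -0.47 wx 0.035
13 dy 0.44 dz -0.44 wx 0.035
14 dy 0.47 dz -0.44 wx 0.035
15 dy 0.47 dz -0.41 wx 0.035
[6.84089653 6.14878037]
```

```bash
python3 -m handwheel '[{"dx":0,"dy":0.22,"dz":-0.62,"wx":0.035,"wy":0,"wz":0,"claw":0},{"dx":0,"dy":0.24,"dz":-0.61,"wx":0.035,"wy":0,"wz":0,"claw":0},{"dx":0,"dy":0.27,"dz":-0.6,"wx":0.035,"wy":0,"wz":0,"claw":0},{"dx":0,"dy":0.28,"dz":-0.58,"wx":0.035,"wy":0,"wz":0,"claw":0},{"dx":0,"dy":0,"dz":0,"wx":0,"wy":0,"wz":0,"claw":0}]'
python3 go.py .5313 .0424 .2661 180 0 94.25
```

```text
clock: 21.55
position: [0.5413, 0.0432, 0.2887]
tool_rot: [-2.996, 0.0, 1.643]
force: [-10.2, 0.7, -1.2]
grip_width: 0.0132
finger_force: 49.4
t 21.55 q [-0.62  0.48  0.64  1.65 -0.29  1.25  0.17] F [-10.2   0.7  -1.2] w 0.0132
shift now-axes cm [-0.   -0.66  2.38] | target-axes cm [-0.   -1.    2.26] turn [-0.145  0.    -0.002]
```

```bash
python3 -m handwheel '[{"dx":0,"dy":0.22,"dz":-0.6,"wx":0.035,"wy":0,"wz":0,"claw":0},{"dx":0,"dy":0.3,"dz":-0.58,"wx":0.034,"wy":0,"wz":0,"claw":0},{"dx":0,"dy":0.33,"dz":-0.56,"wx":0.035,"wy":0,"wz":0,"claw":0},{"dx":0,"dy":0.35,"dz":-0.54,"wx":0.035,"wy":0,"wz":0,"claw":0},{"dx":0,"dy":0,"dz":0,"wx":0,"wy":0,"wz":0,"claw":0}]'
python3 go.py .5313 .0424 .2661 180 0 94.25
```

```text
clock: 22.18
position: [0.5578, 0.0444, 0.3088]
tool_rot: [-2.858, 0.0, 1.643]
force: [-9.6, 0.8, -0.9]
grip_width: 0.0133
finger_force: 49.4
t 22.18 q [-0.55  0.58  0.63  1.47 -0.3   1.48  0.18] F [-9.6  0.8 -0.9] w 0.0133
shift now-axes cm [-0.01 -1.36  4.84] | target-axes cm [ 0.   -2.66  4.27] turn [-0.283 -0.    -0.002]
```

```bash
python3 -m handwheel '[{"dx":0,"dy":0.34,"dz":-0.53,"wx":0.035,"wy":0,"wz":0,"claw":0},{"dx":0,"dy":0.39,"dz":-0.51,"wx":0.035,"wy":0,"wz":0,"claw":0},{"dx":0,"dy":0.41,"dz":-0.49,"wx":0.035,"wy":0,"wz":0,"claw":0},{"dx":0,"dy":0.43,"dz":-0.48,"wx":0.035,"wy":0,"wz":0,"claw":0},{"dx":0,"dy":0,"dz":0,"wx":0,"wy":0,"wz":0,"claw":0}]'
python3 -m handwheel '[{"dx":0,"dy":0.43,"dz":-0.45,"wx":0.035,"wy":0,"wz":0,"claw":0},{"dx":0,"dy":0.45,"dz":-0.44,"wx":0.035,"wy":0,"wz":0,"claw":0},{"dx":0,"dy":0.46,"dz":-0.42,"wx":0.035,"wy":0,"wz":0,"claw":0},{"dx":0,"dy":0,"dz":0,"wx":0,"wy":0,"wz":0,"claw":0},{"dx":0,"dy":0,"dz":0,"wx":0,"wy":0,"wz":0,"claw":0}]'
python3 - <<'E'
from h import *
from scipy.spatial.transform import Rotation as Ro
s=monitor.observe(); z=Ro.from_euler("xyz",s["tool_rot"]).as_matrix()[:,2]; z0=np.array([0,0,-1])
g=s["position"]-.019*z; g0=np.array([.5313,.0424,.2661])+[0,0,.019]; b=np.array([.9973,.0741,0])
h=g0+.09*b-[0,0,.038]; v=g-h; print("q",np.round(s["qpos"],2),"angle",np.degrees(np.arctan2(v[2],-v@b)-np.arctan2(38,90)),"r",np.hypot(v[2],v@b),"F",np.round(s["force"],1))
S=cam("scene");W=cam("wrist")
b=S["frame"][100:250,200:380]
cv2.imwrite("pics/p7.png",np.hstack([cv2.resize(b,(400,333)),cv2.resize(W["frame"],(400,333))]))
E
```

```text
clock: 22.8
position: [0.579, 0.0459, 0.3233]
tool_rot: [-2.718, -0.0, 1.642]
force: [-11.8, 1.2, 6.7]
grip_width: 0.0132
finger_force: 50.4
clock: 23.42
position: [0.5968, 0.0473, 0.33]
tool_rot: [-2.615, -0.0, 1.642]
force: [-9.4, 1.4, 12.9]
grip_width: 0.013
finger_force: 51.0
q [-0.43  0.8   0.59  1.11 -0.33  1.87  0.18] angle 58.648586287394394 r 0.100410411224077 F [-9.4  1.4 12.9]
```

View pics/p7.png

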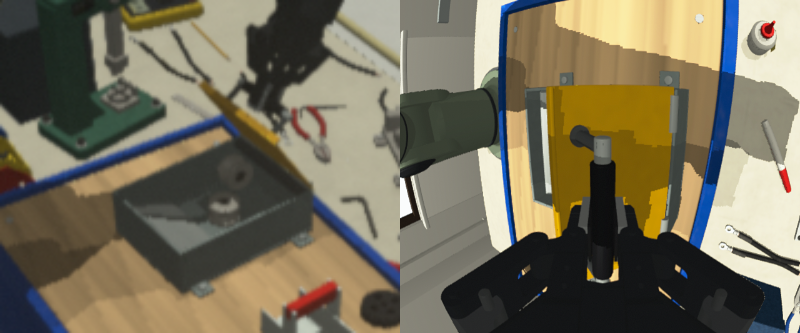

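Both rollers show inside the box, at composite px (238,168) and (222,210), and the lid is raised in the gripper. I'll check the angle against the lid's front-left corner, at about full px (291,137).

Run:
```python
from h import *
S=cam("scene"); R=np.array(S["R"]);t=np.array(S["t"]);f=240/np.tan(np.radians(S["fovy"]/2))
bx=np.array([.9973,.0741,0]);by=np.array([-.0741,.9973,0]);c=np.array([.5658,.0440,.247])
h=c+.056*bx
pr=lambda X:(lambda q:(q[0]/q[2]*f+S["cx"],q[1]/q[2]*f+S["cy"]))(R@X+t)
for a in (0,50,55,60,65,70):
    r=np.radians(a); print(a,np.round([pr(h+s*.077*by+.112*(-np.cos(r)*bx+[0,0,np.sin(r)])) for s in(1,-1)],1).tolist())
y=cv2.inRange(cv2.cvtColor(S["frame"],cv2.COLOR_BGR2HSV),(18,100,60),(40,255,255)); y[:120]=0;y[215:]=0;y[:,:275]=0;y[:,360:]=0
p=pix(y>0); i=np.argmin(p[:,0]+p[:,1]);print("left-top",p[i],"leftmost",p[p[:,0].argmin()],"rightmost",p[p[:,0].argmax()],len(p))
c2=S["frame"][120:215,270:360]; cv2.imwrite("pics/p8.png",cv2.resize(c2,(568,600),interpolation=cv2.INTER_CUBIC))
```

```text
0 [[275.8, 172.0], [308.4, 199.9]]
50 [[286.4, 141.3], [320.6, 168.1]]
55 [[288.7, 138.5], [323.0, 165.1]]
60 [[291.1, 135.8], [325.6, 162.3]]
65 [[293.6, 133.4], [328.3, 159.7]]
70 [[296.3, 131.1], [331.1, 157.3]]
left-top [296. 120.] leftmost [275. 167.] rightmost [359. 214.] 780
```

View pics/p8.png

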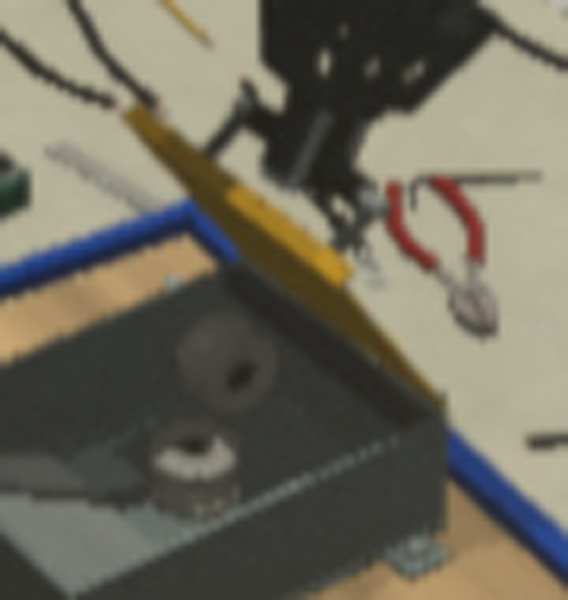

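The lid corners are at full px (289.3,137.1) and (325.5,162.8), which puts the lid at 57-60°. Both rollers lie in the box, so I'm handing in.

```bash
python3 -c "
from workcell import monitor,job_done
s=monitor.observe(); print(s['clock'],s['position'],s['force'],s['finger_force']); print(job_done())"
```

```text
23.575 [0.59679858 0.04725068 0.33000396] [-8.37385799  1.45533849 12.65702923] 51.035449504852295
the job is handed in; nothing more can be done
None
```

The job is handed in at 23.6 s: both rollers are in the box, the empty pan stands upright and released on the board, and the gripper is holding the lid at about 58–60°, as measured from the camera image and the arm's position.

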